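# Cancel the toaster and open the safety-capped cleaner

## Robot

A 6-joint arm with a two-finger parallel gripper is mounted at the origin on the work surface. World frame = base frame: x ahead of the robot, y to its left, z up, the work surface at z = 0. Lengths are in mm, angles in degrees, forces in N, time in s.
With the tool pointing down it reaches from about 275 to 750 mm from the base axis. Payload 10.2 kg.
Tool frame: the origin (TCP) lies on the centre line of the jaws, within the pads' length; the fingertips stand 22 mm ahead of it and the grasp point (between the pads) lies 3 mm ahead of it; z points along the fingers, y is the line along which they close (so a half turn about z gives the same grasp; the last joint's range is limited). The gripper opens to 88 mm and grips with 3 to 60 N. Pads are 18 mm wide; open, the fingers measure 123 mm over their backs; the gripper's body (75 mm by 187 mm) begins 45 mm behind the grasp point.
Start: joints at [57.216, 17.928, 85.812, -0, 76.261, -12.8], TCP at [179.442, 493.388, 260.72] pointing down, gripper open.
Joint ranges: [-168.41, 168.41], [-55.51, 124.54], [10.69, 146.95], [-70.63, 250.63], [1, 178], [-165.06, 165.06]. Speed limits (degrees/s): [136.94, 136.94, 172.46, 180, 180, 180].

## Interface

Orientations are given as [roll, pitch, yaw] about the fixed x, y, z axes, in that order (R = Rz(yaw) Ry(pitch) Rx(roll)).
In Python, from rig import status, imaging, workorder gives the robot as it stands.
- The arm moves only by the shell command python3 -m inch 'ROWS'. ROWS is text: rows parted by semicolons, each of 7 numbers parted by spaces: the shift along the tool's x, y, z in mm, then the turn, a rotation vector about the tool's x, y, z in degrees, then the finger opening in mm, from 0 to 88.1. In form: x y z rx ry rz gripper; .... A call has 1 to 8 rows; each row shifts and turns the commanded pose from where the row before left it, along the tool's axes as they then stand; what a row does not reach is not made up. A row lasts 1/10 s, in which the tool goes at most 50 mm and 8.59 degrees, less where a joint would pass 70% of its speed; a pose out of reach is approached as far as the arm can. A call is refused whole if a number of a shift passes 50 or a number of a turn 8.59, either way. A call with a gripper value outside its range is refused whole. The fingers move at their own pace and stop on an object; the grip force is fixed at half the most. Time passes only in rows, so rows that do not move let the fingers close. It gives the time, the measured TCP pose, the force, the opening and the grip force at its end, in the units of the state.
- status.read_state(): the state, without advancing time (a new reading comes with each control period).
- imaging.camera(name): name is "side" or "top"; returns the picture (420x560x3 uint8, red, green, blue); there is no depth.
- imaging.camera_model(name): a dict with "fx", "fy", "cx", "cy" (pixels), "R" (3x3) and "t" (3): a world point X has camera coordinates R X + t. Camera axes: x right, y down, z forward; pixel columns grow to the right and rows downward; lengths in mm; the calibration is good to about 2 mm. A picture is of the moment at which its call begins. camera_model takes no time and is no camera call.
- workorder.finish_job(): hands the job in; it is judged then, once.
The state is a dict: "time_s": time; "q": joint angles; "joint_vel": joint speeds; "joint_efforts": joint torques, N m; "tcp_pos": TCP position; "eef_rot": TCP orientation; "force": force on the tool from outside, world axes, zero at the start; "moment": the same for the moment, N m; "gripper_width": finger opening in mm; "grip_force": force on a finger pad.
Only numpy, scipy, OpenCV 4.12 (cv2) and the standard library are available. Lean on these libraries where they do the work, as an engineer would, in place of code of your own. Each camera call takes 0.05 s, during which the arm holds its last target. There are 200 camera calls.

## Task

Get ready to clean the toaster: first make sure it is off by twisting the cancel knob on its top clockwise to its stop and letting go so it springs back, then open the push-and-turn safety cap of the square cleaner bottle (press down, twist counterclockwise, lift off). Finish while still holding the cap in the gripper, upright and still, straight above the open bottle and a few centimetres (about 5 cm) clear of its mouth; leave the jars and the other things on the ledge where they are.

Things in the scene. Friction and masses are not known exactly. Their poses are not given: they have to be found in the camera images.
- toaster: Cream enamel toaster, fixed, 170 (own x) x 320 (own y) x 190 mm high, origin at the centre of its underside. Flat top with two bread slots; the cancel knob stands on the top deck at own (0, -115) mm. Lever on its +y end is not needed.
- knob_grip (a point): On the vertical axis of the toaster's steel cancel knob, 213 mm above the ledge, half-way up its upright grip bar (42 mm long along this point's x, 12 mm thick along its y, 26 mm tall: top 13 mm above this point). Below the bar is a disc 52 mm across, its top 13 mm below this point; the toaster's top is 23 mm below this point. The point turns with the knob.
- cancel_knob (a joint): Turn of the cancel knob in rad, 0 at rest, growing clockwise seen from above to a hard stop at 1.0. A spring returns it to 0 when let go (0.05 N m at rest, 0.15 N m at the stop).
- cleaner: White square plastic cleaner bottle, 64 mm square, shoulder ending 118 mm above the ledge, standing fast in a low heavy stone holder 78 mm square and 35 mm high; neither moves or turns. Origin on the bottle's axis at ledge height. It changes places with the two preserve jars from start to start.
- mouth (a point): Centre of the bottle's mouth, on the bottle's axis, 164 mm above the ledge (inside the cap while it is on; the neck is 37 mm across at most). A spring disc here holds the cap up.
- cap_center (a point): Centre (half-way up) of the loose grey ribbed safety cap: round, 48 mm in diameter, 40 mm high, 25 g, z up; may be gripped at any yaw. On the closed bottle this centre is 156 mm above the ledge, 8 mm below mouth. As it sits, the cap can be neither turned nor pulled off; once off its catch it is clear of the mouth after rising 28 mm.
- cap: The same cap; origin at the centre of its underside. To open: push it straight down 5 to 7 mm (it stops at 7) against a spring (4 N rising to 9 N), keep it down and turn it counterclockwise seen from above by about 1.24 rad (1.1 to 1.38 is free, it stops at 1.4), then it lifts straight off.
- jar_a: Bystander: closed clear glass preserve jar with steel lid, 80 mm in diameter, 115 mm high, origin under its centre.
- jar_b: Bystander: closed amber glass preserve jar with steel lid, 72 mm in diameter, 95 mm high, origin under its centre.
- saucer: Bystander: white saucer, 124 mm in diameter, 12 mm high, origin under its centre.
- spoon: Bystander: steel demitasse spoon 105 mm long lying on the saucer.
- cup: Bystander: white demitasse cup, 60 mm in diameter, 58 mm high, origin under its centre.
- tea_tin: Bystander: plain metal tin, 72 mm in diameter, 120 mm high, origin under its centre.
- mill: Bystander: wooden pepper mill, 54 mm in diameter, 145 mm high, origin under its centre.

How it is judged:
By the outcome, as a careful person would: the job done as asked, in the order asked, and still so for the second after the job is handed in, while the arm keeps its last pose, push and grip.
It also fails if it takes over 51 s, if anything falls off the work surface, if the arm or the gripper's body presses on something with over 40 N, if the wrist force passes 120 N, or if a joint passes its speed limit or range.

## Working session

There is one attempt and no reset: what is moved stays moved. The work goes in short steps, Python scripts to look and compute and a shell command to move; the robot and the scene stay as the last step left them, time stands still between calls to the robot, and variables do not carry over. Pictures are saved under pics/ and viewed, at most 10 in all, crops included, and the job is handed in when it is done.

```bash
mkdir -p pics
python3 - <<'E'
from rig import status, imaging
import cv2,numpy as np
for n in("top","side"):
    cv2.imwrite(f"pics/{n}0.png",imaging.camera(n)[:,:,::-1]); m=imaging.camera_model(n); print(n,m['fx'],m['cx'],m['cy'],np.round(-np.array(m['R']).T@m['t']),np.round(m['R'],2).tolist())
s=status.read_state();print(s['time_s'],s['tcp_pos'],s['eef_rot'],s['gripper_width'])
E
```

```text
top 475.75307246311326 278.4929396975031 207.06422055589496 [ 399.    4. 1432.] [[-0.01, -1.0, -0.01], [-0.99, 0.01, -0.12], [0.12, 0.01, -0.99]]
side 380.96346506727434 278.31474727122367 213.28710882200932 [249. 544. 656.] [[-0.86, -0.51, -0.01], [-0.32, 0.55, -0.77], [0.4, -0.66, -0.63]]
0.1 [179.33013678 493.22658549 260.23339979] [-1.79935650e+02 -1.48655554e-02  1.60014265e+02] 87.98474535445982
```

View pics/top0.png

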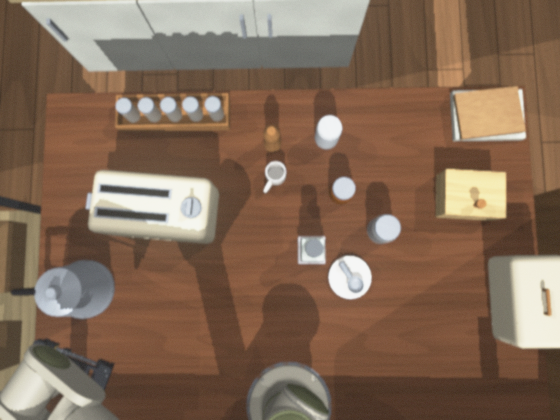

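View pics/side0.png

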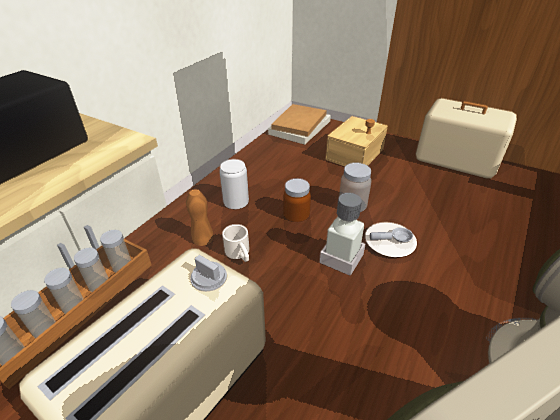

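The top view shows the toaster knob at about (191,207) and the cap at (314,248). In the side view the knob is at about (208,272) and the cap at (350,206). Next I'll measure both and check the knob bar's direction close up.

```bash
cat > h.py <<'E'
import numpy as np,cv2
from rig import imaging
def ray(n,u,v):
    m=imaging.camera_model(n);R=np.array(m['R']);t=np.array(m['t'])
    return -R.T@t, R.T@np.array([(u-m['cx'])/m['fx'],(v-m['cy'])/m['fy'],1])
def plane(n,u,v,z):
    o,d=ray(n,u,v);return o+d*(z-o[2])/d[2]
def proj(n,X):
    m=imaging.camera_model(n);c=np.array(m['R'])@X+m['t'];return np.array([m['fx']*c[0]/c[2]+m['cx'],m['fy']*c[1]/c[2]+m['cy']])
E
python3 - <<'E'
from h import *
t=cv2.imread('pics/top0.png');s=cv2.imread('pics/side0.png')
def crop(i,u,v,r=25):return cv2.resize(i[v-r:v+r,u-r:u+r],(400,400),interpolation=cv2.INTER_CUBIC)
o=np.hstack([crop(t,191,207),crop(s,208,272)])
cv2.imwrite('pics/c1.png',o[:,:])
cv2.imwrite('pics/c2.png',np.hstack([crop(t,314,248),crop(s,348,215)]))
print(plane('top',191,207,200),plane('side',208,279,200),plane('top',314,247,176),plane('side',350,201,176))
# toaster mask
h=cv2.cvtColor(t,cv2.COLOR_BGR2HSV)
m=((h[...,2]>150)&(h[...,1]<110)).astype('uint8');m[:,:80]=0;m[:,225:]=0;m[:165]=0;m[250:]=0
c=max(cv2.findContours(m,0,2)[0],key=cv2.contourArea);print(cv2.minAreaRect(c))
E
```

```text
[553.46546615 248.48936056 200.        ] [547.53096357 260.94885361 200.        ] [446.04465268 -72.3261148  176.        ] [442.49811039 -67.60226203 176.        ]
((147.93405151367188, 204.22076416015625), (124.30740356445312, 61.33029556274414), 4.8135504722595215)
```

View pics/c1.png

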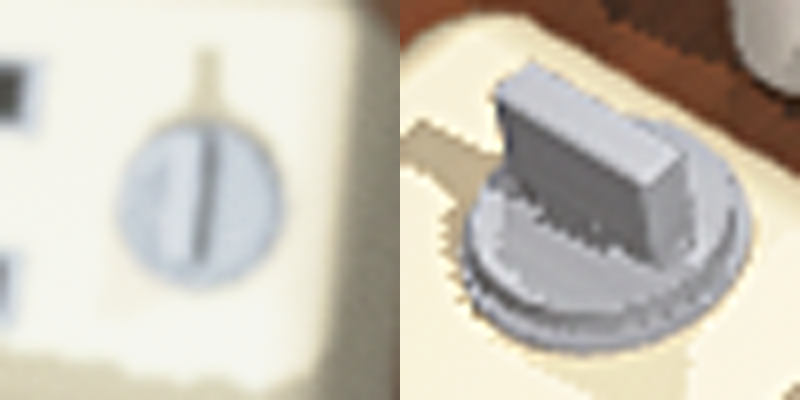

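View pics/c2.png

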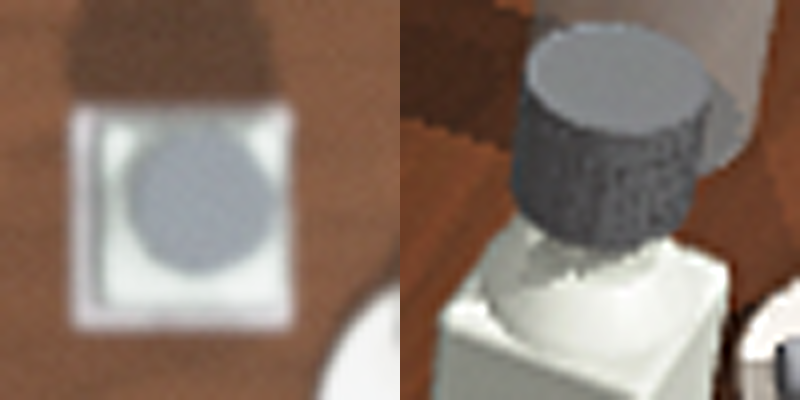

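The crops show the bar's four top corners clearly in the side view. The cap's top disc is centred at about (314,248) in the top view and (350,200) in the side view.

Run:
```python
from h import *
P=[plane('side',183+a/8,247+b/8,226) for a,b in [(100,90),(130,62),(287,150),(245,188)]]
P=np.array(P)[:,:2];print(P.round(),'ctr',P.mean(0)); print([np.linalg.norm(P[i]-P[(i+1)%4]).round(1) for i in range(4)])
d=(P[2]+P[3]-P[0]-P[1]);print('bar dir',np.degrees(np.arctan2(d[1],d[0])))
print('bar top from top: ',plane('top',166+185/8,182+195/8,226), 'disc', plane('top',191,207.4,200))
# toaster top edges direction
a,b=plane('top',97,172,190),plane('top',212,181,190);d=b-a;print('toaster long dir',np.degrees(np.arctan2(d[1],d[0])))
print(plane('top',314,248,176),plane('side',350.1,200,176))
```

```text
[[574. 254.]
 [574. 245.]
 [533. 248.]
 [534. 260.]] ctr [553.64694132 251.48257809]
[np.float64(8.9), np.float64(41.2), np.float64(11.8), np.float64(40.8)]
bar dir 173.65299525154973
bar top from top:  [551.88799486 248.17208772 226.        ] disc [552.41083026 248.47817017 200.        ]
toaster long dir -95.3386228309645
[443.42209817 -72.27141994 176.        ] [443.62548896 -70.88190327 176.        ]
```

Both views agree within about 3 mm:
- **Knob:** about (553, 250), with the bar along about 175°.
- **Cap:** about (443.5, -71.5).

Next I'll rise and move above the knob, in 14 rows of (-31, -7.2).

```bash
python3 -m inch '0 0 -25 0 0 0 88; 0 0 -20 0 0 0 88; -31 -7.2 0 0 0 0 88; -31 -7.2 0 0 0 0 88; -31 -7.2 0 0 0 0 88; -31 -7.2 0 0 0 0 88; -31 -7.2 0 0 0 0 88; -31 -7.2 0 0 0 0 88'
python3 -m inch '-31 -7.2 0 0 0 0 88; -31 -7.2 0 0 0 0 88; -31 -7.2 0 0 0 0 88; -31 -7.2 0 0 0 0 88; -31 -7.2 0 0 0 0 88; -31 -7.2 0 0 0 0 88; -31 -7.2 0 0 0 0 88; -31 -7.2 0 0 0 0 88'
python3 -m inch '0 0 0 0 0 -7.5 88; 0 0 0 0 0 -7.5 88; 0 0 0 0 0 0 88; 0 0 0 0 0 0 88'
```

```text
time_s: 0.9
tcp_pos: [340.4, 388.3, 305.5]
eef_rot: [-180.0, -0.0, 160.0]
force: [0.4, 0.9, -0.1]
gripper_width: 88.2
grip_force: 0.0
time_s: 1.7
tcp_pos: [553.8, 249.4, 305.3]
eef_rot: [-180.0, -0.0, 160.0]
force: [0.4, -0.0, 0.3]
gripper_width: 88.4
grip_force: 0.0
time_s: 2.1
tcp_pos: [552.7, 250.4, 305.5]
eef_rot: [-180.0, -0.0, 174.8]
force: [0.8, 0.3, -0.4]
gripper_width: 87.8
grip_force: 0.0
```

```bash
python3 -m inch '0 0 15 0 0 0 88; 0 0 15 0 0 0 88; 0 0 15 0 0 0 88; 0 0 15 0 0 0 60; 0 0 10 0 0 0 40; 0 0 5 0 0 0 40; 0 0 5 0 0 0 40; 0 0 0 0 0 0 40'
python3 - <<'E'
from h import *
i=imaging.camera('side')[:,:,::-1];cv2.imwrite('pics/c3.png',cv2.resize(i[180:330,120:320],(800,600),interpolation=cv2.INTER_CUBIC))
E
```

```text
time_s: 2.9
tcp_pos: [552.8, 250.4, 225.5]
eef_rot: [-180.0, -0.0, 175.0]
force: [0.7, -0.2, 0.1]
gripper_width: 49.9
grip_force: 0.0
```

View pics/c3.png

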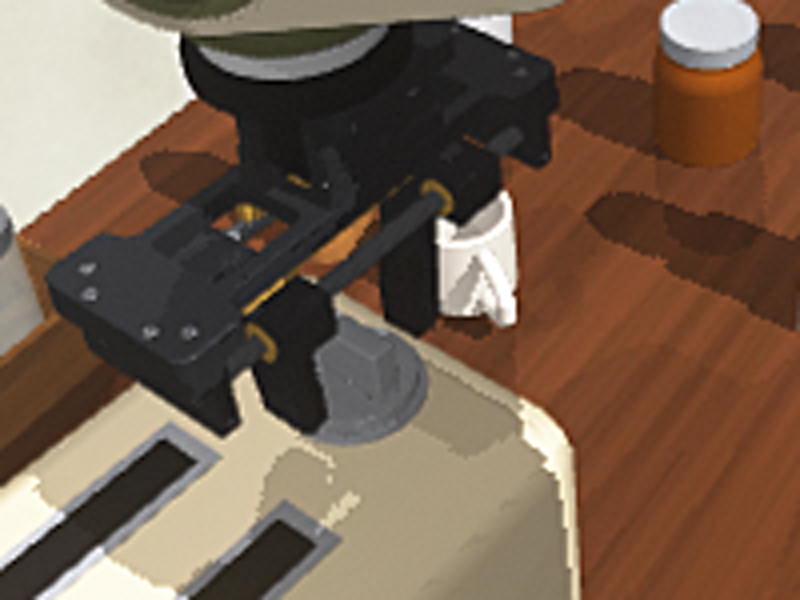

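The fingers straddle the knob bar, which shows between them at about (370,355) in the crop. Next I'll close the gripper.

```bash
python3 -m inch '0 0 0 0 0 0 20; 0 0 0 0 0 0 10; 0 0 0 0 0 0 5; 0 0 0 0 0 0 5; 0 0 0 0 0 0 5; 0 0 0 0 0 0 5'; python3 -m inch '0 0 0 0 0 0 5; 0 0 0 0 0 0 5'
```

```text
time_s: 3.55
tcp_pos: [552.9, 250.9, 225.9]
eef_rot: [179.9, 0.0, 175.0]
force: [1.1, 5.5, 0.1]
gripper_width: 12.0
grip_force: 30.0
time_s: 3.75
tcp_pos: [552.9, 250.9, 225.9]
eef_rot: [179.9, 0.0, 175.0]
force: [0.6, 4.7, 0.3]
gripper_width: 11.7
grip_force: 30.0
```

```bash
python3 -m inch '0 0.8 0 0 0 3 5; 0 0 0 0 0 6 5; 0 0 0 0 0 6 5; 0 0 0 0 0 6 5; 0 0 0 0 0 6 5; 0 0 0 0 0 6 5; 0 0 0 0 0 6 5; 0 0 0 0 0 6 5'; python3 -c "
from rig import status;print(status.read_state()['moment'])"; python3 -m inch '0 0 0 0 0 6 5; 0 0 0 0 0 5 5; 0 0 0 0 0 3 5; 0 0 0 0 0 2 5; 0 0 0 0 0 0 5'; python3 -c "
from rig import status;print(status.read_state()['moment'])"
```

```text
time_s: 4.55
tcp_pos: [553.6, 252.4, 225.9]
eef_rot: [179.8, -0.0, 129.8]
force: [6.8, 9.9, -2.0]
gripper_width: 11.7
grip_force: 30.0
[ 1.52240971 -1.03213994  0.17456257]
time_s: 5.05
tcp_pos: [554.0, 252.7, 225.9]
eef_rot: [179.7, -0.1, 114.1]
force: [9.2, 10.7, -3.8]
gripper_width: 12.1
grip_force: 30.0
[ 1.75612807 -1.30872949  0.56277514]
```

```bash
python3 -m inch '0 0 0 0 0 3 5; 0 0 0 0 0 0 5; 0 0 0 0 0 0 5'; python3 -c "
from rig import status;print(status.read_state()['moment'])"
```

```text
time_s: 5.35
tcp_pos: [553.9, 252.8, 226.0]
eef_rot: [179.7, -0.1, 111.1]
force: [8.7, 12.7, -3.1]
gripper_width: 12.7
grip_force: 31.1
[ 1.77593031 -1.31280263  0.62832638]
```

The moment jumped to 0.6 N·m and the bar is skewing in the pads, so the knob is at its stop. I'll let go now and check that it springs back.

```bash
python3 -m inch '0 0 0 0 0 0 60; 0 0 0 0 0 0 88; 0 0 0 0 0 0 88; 0 0 0 0 0 0 88; 0 0 0 0 0 0 88; 0 0 0 0 0 0 88'; python3 -m inch '0 0 -15 0 0 0 88; 0 0 -25 0 0 0 88; 0 0 -25 0 0 0 88; 0 0 -20 0 0 0 88; 0 0 0 0 0 0 88'
python3 - <<'E'
from h import *
i=imaging.camera('side')[:,:,::-1];cv2.imwrite('pics/c4.png',cv2.resize(i[180:330,120:320],(800,600),interpolation=cv2.INTER_CUBIC))
E
```

```text
time_s: 5.95
tcp_pos: [553.0, 250.7, 225.7]
eef_rot: [-180.0, 0.0, 111.0]
force: [0.3, 0.1, -0.0]
gripper_width: 58.5
grip_force: 0.0
time_s: 6.45
tcp_pos: [553.6, 251.0, 313.4]
eef_rot: [179.7, 0.1, 111.0]
force: [-0.6, -0.3, 0.0]
gripper_width: 87.9
grip_force: 0.0
```

View pics/c4.png

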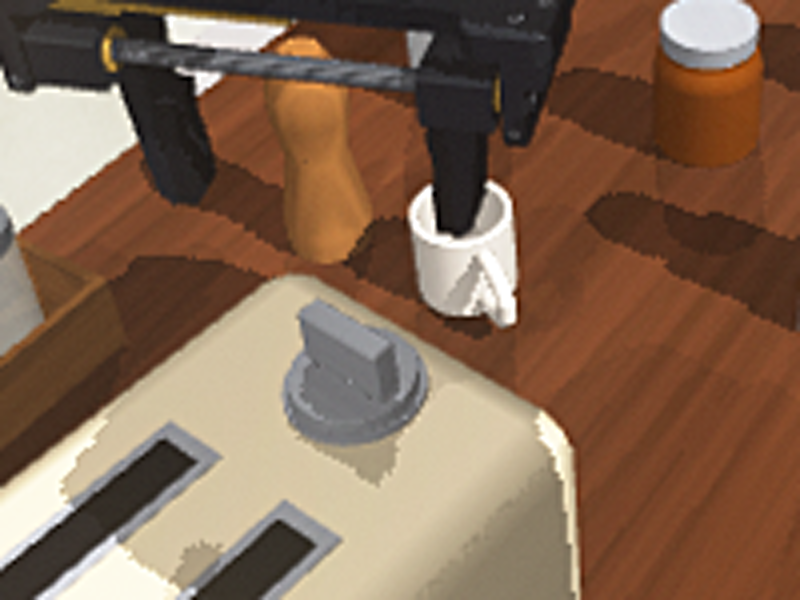

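The knob is back at rest, with the bar pointing as it did at first, at about (350,350) in the crop. Now over to the cap.

```bash
python3 -m inch '-24 -20 0 0 0 0 88; -24 -20 0 0 0 0 88; -24 -20 0 0 0 0 88; -24 -20 0 0 0 0 88; -24 -20 0 0 0 0 88; -24 -20 0 0 0 0 88; -24 -20 0 0 0 0 88; -24 -20 0 0 0 0 88'; python3 -m inch '-24 -20 0 0 0 0 88; -24 -20 0 0 0 0 88; -22 -18 0 0 0 0 88; 0 0 30 0 0 0 88; 0 0 30 0 0 0 88; 0 0 20 0 0 0 88;0 0 0 0 0 0 88;0 0 0 0 0 0 88'
```

```text
time_s: 7.3
tcp_pos: [471.4, 13.4, 309.2]
eef_rot: [-179.9, -0.1, 111.0]
force: [0.6, -0.1, -0.6]
gripper_width: 88.0
grip_force: 0.0
time_s: 8.1
tcp_pos: [443.2, -71.6, 230.6]
eef_rot: [-180.0, -0.0, 111.0]
force: [1.1, 0.4, 0.3]
gripper_width: 88.3
grip_force: 0.0
```

```bash
python3 -m inch '0 0 15 0 0 0 88; 0 0 15 0 0 0 88; 0 0 15 0 0 0 88; 0 0 15 0 0 0 88; 0 0 10 0 0 0 80; 0 0 0 0 0 0 75;0 0 0 0 0 0 75'
python3 - <<'E'
from h import *
i=imaging.camera('side')[:,:,::-1];cv2.imwrite('pics/c5.png',cv2.resize(i[140:290,260:460],(800,600),interpolation=cv2.INTER_CUBIC))
E
```

```text
time_s: 8.8
tcp_pos: [443.8, -71.8, 161.5]
eef_rot: [180.0, 0.0, 111.0]
force: [-0.2, -0.5, 0.5]
gripper_width: 74.8
grip_force: 0.0
```

View pics/c5.png

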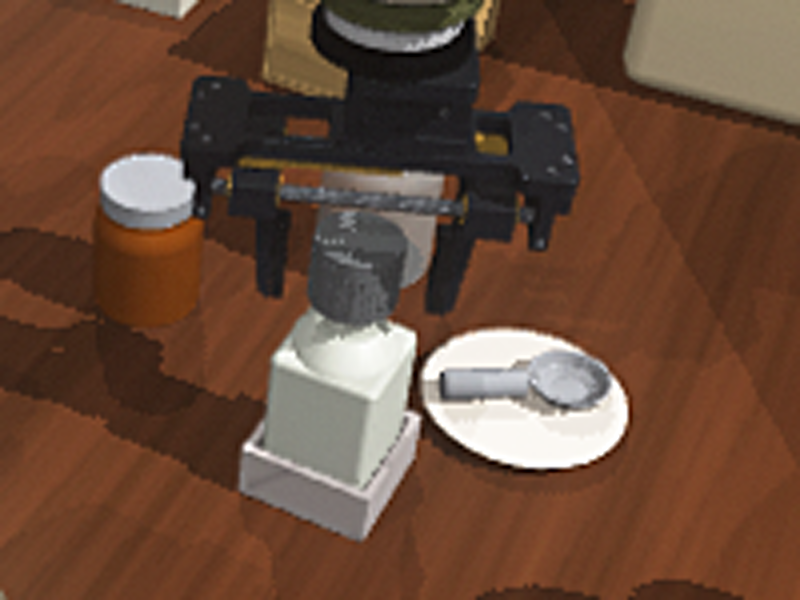

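The fingers straddle the cap evenly, with the cap at about (355,265) in the crop. Next I'll close on it.

```bash
python3 -m inch '0 0 0 0 0 0 60; 0 0 0 0 0 0 45; 0 0 0 0 0 0 40; 0 0 0 0 0 0 40; 0 0 0 0 0 0 40; 0 0 0 0 0 0 40; 0 0 0 0 0 0 40; 0 0 0 0 0 0 40'
```

```text
time_s: 9.65
tcp_pos: [443.5, -71.7, 160.9]
eef_rot: [180.0, 0.0, 111.0]
force: [-0.0, -0.0, 2.8]
gripper_width: 46.6
grip_force: 30.0
```

```bash
python3 -m inch '0 0 2 0 0 0 40; 0 0 2 0 0 0 40; 0 0 2 0 0 0 40; 0 0 0.5 0 0 0 40; 0 0 0 0 0 0 40; 0 0 0 0 0 0 40'
```

```text
time_s: 10.25
tcp_pos: [443.5, -71.7, 154.6]
eef_rot: [180.0, 0.0, 111.0]
force: [-1.8, 0.7, 8.4]
gripper_width: 46.3
grip_force: 30.0
```

The cap went down 6.3 mm at 8.4 N, which matches the spring. Next I'll twist it 71° counterclockwise.

```bash
python3 -m inch '0 0 0 0 0 -5 40; 0 0 0 0 0 -6 40; 0 0 0 0 0 -6 40; 0 0 0 0 0 -6 40; 0 0 0 0 0 -6 40; 0 0 0 0 0 -6 40; 0 0 0 0 0 -6 40'; python3 -m inch '0 0 0 0 0 -6 40; 0 0 0 0 0 -6 40; 0 0 0 0 0 -6 40; 0 0 0 0 0 -6 40; 0 0 0 0 0 -6 40; 0 0 0 0 0 0 40; 0 0 0 0 0 0 40'; python3 -c "
from rig import status;print(status.read_state()['moment'])"
```

```text
time_s: 10.95
tcp_pos: [443.9, -71.9, 154.8]
eef_rot: [180.0, 0.1, 152.3]
force: [-0.2, -0.5, 7.8]
gripper_width: 46.6
grip_force: 30.0
time_s: 11.65
tcp_pos: [443.9, -71.9, 154.8]
eef_rot: [-179.9, 0.1, -178.0]
force: [-0.9, -0.4, 8.7]
gripper_width: 46.3
grip_force: 30.0
[-0.02917411  0.01490542 -0.0419148 ]
```

Now I'll lift gently at first and watch the force.

```bash
python3 -m inch '0 0 -2 0 0 0 40; 0 0 -2 0 0 0 40; 0 0 -2 0 0 0 40; 0 0 -2 0 0 0 40; 0 0 -2 0 0 0 40; 0 0 0 0 0 0 40'
```

```text
time_s: 12.25
tcp_pos: [443.1, -71.6, 164.1]
eef_rot: [180.0, -0.0, -178.0]
force: [-0.5, -0.8, -0.0]
gripper_width: 46.3
grip_force: 30.0
```

```bash
python3 -m inch '0 0 -8 0 0 0 40; 0 0 -10 0 0 0 40; 0 0 -10 0 0 0 40; 0 0 -10 0 0 0 40; 0 0 -10 0 0 0 40; 0 0 -10 0 0 0 40; 0 0 -10 0 0 0 40; 0 0 -6 0 0 0 40'; python3 -m inch '0.3 0 0 0 0 0 40; 0 0 0 0 0 0 40; 0 0 0 0 0 0 40; 0 0 0 0 0 0 40; 0 0 0 0 0 0 40'
python3 - <<'E'
from h import *
i=imaging.camera('side')[:,:,::-1];cv2.imwrite('pics/c6.png',cv2.resize(i[110:290,240:480],(800,600),interpolation=cv2.INTER_CUBIC))
E
```

```text
time_s: 13.05
tcp_pos: [443.6, -71.7, 239.3]
eef_rot: [-180.0, 0.1, -178.0]
force: [-0.4, 0.5, -0.4]
gripper_width: 46.3
grip_force: 30.0
time_s: 13.55
tcp_pos: [443.0, -71.6, 238.0]
eef_rot: [180.0, -0.0, -178.0]
force: [0.1, -0.5, 0.2]
gripper_width: 46.1
grip_force: 30.0
```

View pics/c6.png

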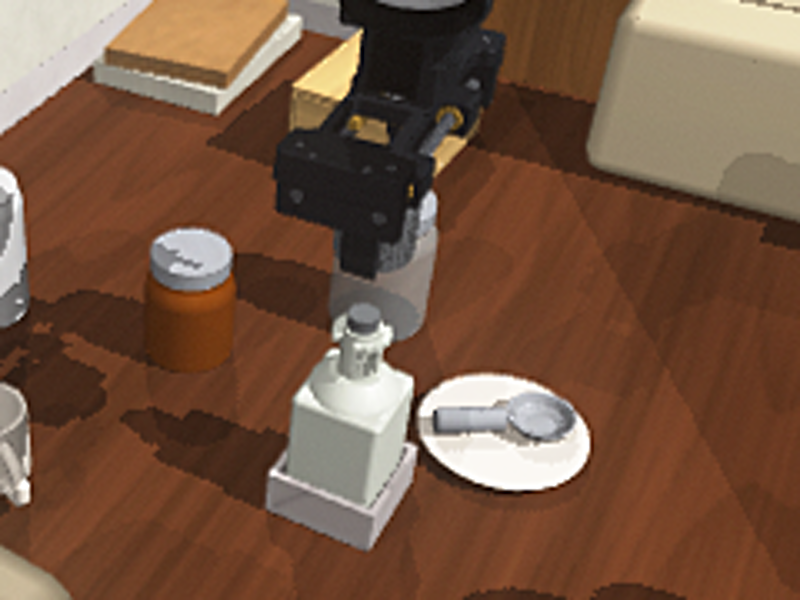

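The bottle neck is open, with the mouth at about (365,320) in the crop. The cap is held upright in the jaws straight above it, and the jars, saucer and spoon haven't moved. I'll hand it in.

```bash
python3 -c "
from rig import workorder;print(workorder.finish_job())"
```

```text
the job is handed in; nothing more can be done
None
```

The job is handed in after about 13.6 s of robot time: the cancel knob was turned to its stop and sprang back, and the cleaner cap is off and held upright about 5 cm above the open bottle, with nothing else disturbed in the views I checked.

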